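# Bin the used syringe through the tipping tray of the sharps container

## Robot

A 6-joint arm with a two-finger parallel gripper is mounted at the origin on the work surface. World frame = base frame: x ahead of the robot, y to its left, z up, the work surface at z = 0. Lengths are in m, angles in degrees, forces in N, time in s.
With the tool pointing down it reaches from about 0.325 to 0.775 m from the base axis. Payload 5.5 kg.
Tool frame: the origin (TCP) lies at the centre of the arm's flange, where the gripper is bolted on; the fingertips stand 182 mm ahead of it and the grasp point (between the pads) lies 163 mm ahead of it; z points along the fingers, y is the line along which they close (so a half turn about z gives the same grasp; the last joint's range is limited). The gripper opens to 88 mm and grips with 3 to 60 N. Pads are 20 mm wide; open, the fingers measure 115 mm over their backs; the gripper's body (75 mm by 178 mm) begins 61 mm behind the grasp point.
Start: joints at [71.179, 5.22, 70.514, -0, 104.267, -3.249], TCP at [0.161, 0.578, 0.405] pointing down, gripper open.
Joint ranges: [-164.24, 164.24], [-49.07, 125.15], [9.68, 141.18], [-86.29, 266.29], [3.28, 154.24], [-151.56, 151.56]. Speed limits (degrees/s): [147.25, 147.25, 172.46, 180, 180, 180].

## Interface

Orientations are given as [roll, pitch, yaw] about the fixed x, y, z axes, in that order (R = Rz(yaw) Ry(pitch) Rx(roll)).
In Python, from station import r gives the robot as it stands. The module is installed in compiled form; this text tells all that it offers. Calls block until the motion is done:
- r.reach(position, orientation): joint-space move of the TCP to a pose.
- r.servo_line(position, rotation=None, speed=0.15): straight line of the TCP; rotation=None keeps the orientation; speed is the mean speed in m/s.
- r.move_joints(angles): joint-space move.
- r.let_go() and r.grab(squeeze=None): open the fingers fully, or close them until they stop; squeeze is the grip in N (None keeps the last).
- r.wait(seconds).
- r.inverse_kinematics(position, orientation): joint angles nearest the present ones, or None.
- r.sense(): the state.
- r.snapshot(name): name is "scene" or "side" or "wrist"; returns a dict with "frame" (480x640x3 uint8, red, green, blue), "fx", "fy", "cx", "cy" (pixels), "R" (3x3) and "t" (3): a world point X has camera coordinates R X + t. Camera axes: x right, y down, z forward; pixel columns grow to the right and rows downward; lengths in m; the calibration is good to about 2 mm. A picture is of the moment at which its call begins. There is no depth.
A pose or a line that the arm cannot do raises r.IKError and nothing moves.
- r.hand_in(): hands the job in; it is judged then, once.
The state is a dict: "clock": time; "joints": joint angles; "joint_vel": joint speeds; "joint_torque": joint torques, N m; "tcp_pos": TCP position; "orientation": TCP orientation; "contact_force": force on the tool from outside, world axes, zero at the start; "torque": the same for the moment, N m; "opening": finger opening in m; "gripper_force": force on a finger pad.
Only numpy, scipy, OpenCV 4.12 (cv2) and the standard library are available. Lean on these libraries where they do the work, as an engineer would, in place of code of your own. Each camera call takes 0.05 s, during which the arm holds its last target. There are 200 camera calls.

## Task

A used syringe has been put back in the carton of new ones: it is the only one whose plunger is drawn out. Lift it out without pulling up the others, set it down lengthwise in the middle of the tipping tray under the clear hood of the yellow sharps container, then let go, so that its own weight (not a push) tips the tray and drops it in and the empty tray swings back by itself. Leave the new syringes in their carton and do not knock the things standing about.

Things in the scene. Friction and masses are not known exactly. Their poses are not given: they have to be found in the camera images.
- used_syringe: Used 60 ml syringe, 187 mm long, 55 to 85 g, plunger drawn out, lying flat in the carton. Origin on its axis; x along the axis to the nozzle, z up as it lies. Along x (mm): nozzle 8 thick, 93 to 80; translucent barrel 31 across, 80 to -26; finger flange to -29.5, 41 wide (y) by 31 high (z), corners cut; rod to -90; thumb plate 29 across to -94. Mass centre at about x = +8.
- used_rod (a point): Middle of the bare length of the used syringe's white plunger rod, on the axis, 60 mm behind the syringe's origin (-x). The rod is 16 by 16 mm and bare for 60 mm, with 33 mm or more of free space on either side, behind the neighbours' thumb plates: fingers have room here. Between the barrels there are only 10 mm.
- new_syringe1: One of five new syringes, 65 g, in the same carton the same way round: barrel, nozzle, flange and origin as on the used one, but the plunger is pushed home, so that its thumb plate ends at x = -42 mm.
- carton: Open cardboard carton, fixed, 200 (x) by 257 (y) by 42 mm high, walls and floor 4 mm. Origin under its centre. Six syringes lie side by side along its x, nozzles to +x and 3 mm from the wall, axes 19.5 mm up and 41.5 mm apart, flanges touching (0.5 mm play); any but the two end places may hold the used one. An open flap slopes out and up from the +x rim to x = 170, z = 80 mm.
- container: Yellow sharps container, fixed, 210 mm deep (x) by 310 wide (y), rim 160 mm high, clear hood to 336 mm. Origin under its centre; the inlet faces -x. The hood is closed behind, on top and at the sides (inner faces y = +-145 mm, front edges sloping from x = -100, z = 164 to x = -8, z = 333).
- hood_edge (a point): Middle of the front edge of the hood's roof, 11 mm in front of the container's origin (-x) and 334 mm up: the roof runs from here inwards and overhangs the tray, so the gripper must come from the -x side, leaning 25 to 45 degrees from vertical with its fingers pointing in and down, and leave the same way.
- bin_floor (a point): Middle of the container's inner floor, 4 mm up, where a dropped syringe ends.
- tray_floor (a point): Middle of the upper face of the white tray's floor, at rest at (-20, 0, 173) mm in the container. x runs inwards along the floor and, at rest, 25 degrees up; y as the container's; z square to the floor. Floor: x = -46 (front lip, 18 mm high) to the open inner edge at +46, y = +-129 (end plates 20 mm high). The syringe lies along y, near the middle, its axis 15.5 to 20 mm over the floor.
- tray (a joint): Tilt of the tray about its front pivot, which runs along y at (-80, 0, 145) mm in the container: 0 at rest, grows as the inner edge goes down, stop at 1.31 (floor then 50 degrees down into the container). A counterweight holds it; 0.2 N down on the middle of the floor tips it. Empty, it swings back to 0 in about 1 s.
- new_syringe2: Another new syringe, as new_syringe1.
- new_syringe3: Another new syringe, as new_syringe1.
- new_syringe4: Another new syringe, as new_syringe1.
- new_syringe5: Another new syringe, as new_syringe1.
- tube_rack: Bystander: black rack with capped tubes, 75 by 190 mm, 100 mm high, beyond the work. Origin under its centre.
- bottle: Bystander: amber bottle with a cap, 60 mm across, 140 mm high, standing loose between carton and container. Origin under its centre.
- pipette_stand: Bystander: round pipette stand with three hung pipettes, 92 mm across, 262 mm high, 0.9 kg, standing loose between carton and container. Origin under its centre.
Not all that is in view belongs to the job. Leave any blue or purple look-alike of the used_syringe alone.

How it is judged:
By the outcome, as a careful person would: the job done as asked, in the order asked, and still so for the second after the job is handed in, with the robot touching nothing.
It also fails if it takes over 48 s, if anything falls off the work surface, if the arm or the gripper's body presses on something with over 40 N, if the wrist force passes 120 N, or if a joint passes its speed limit or range.

## Working session

There is one attempt and no reset: what is moved stays moved. The work goes in short steps, each a Python script; the robot and the scene stay as the last script left them, time stands still between calls to the robot, and variables do not carry over. Pictures are saved under pics/ and viewed, at most 10 in all, crops included, and the job is handed in when it is done.

```bash
mkdir -p pics
python3 - <<'E'
from station import r
import cv2,pickle
S={}
for n in("scene","side","wrist"):
    s=r.snapshot(n);S[n]=s;cv2.imwrite(f"pics/{n}.png",s["frame"][:,:,::-1]);print(n,s["fx"],s["cx"],s["cy"],-s["R"].T@s["t"],s["R"][2])
pickle.dump(S,open("s.pkl","wb"))
E
```

```text
scene 474.655300902243 320.6114298194623 241.57528526157895 [ 0.25903717 -0.20681316  1.49916748] [ 0.23864245  0.19627727 -0.9510652 ]
side 523.936216212768 326.16601967561513 239.04674507974352 [0.27554262 0.41203139 1.59188039] [ 0.19314299 -0.24528441 -0.9500165 ]
wrist 380.96778522439274 325.55860450541957 231.93681022366857 [0.08726643 0.59975262 0.38365452] [ 0.27233477 -0.07738268 -0.95908586]
```

View pics/scene.png

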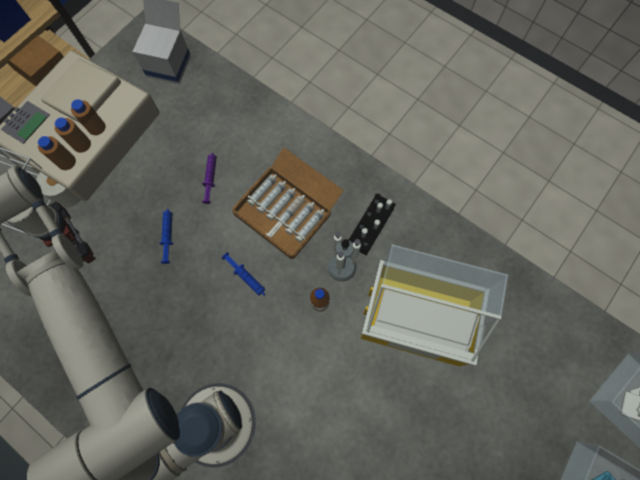

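View pics/side.png

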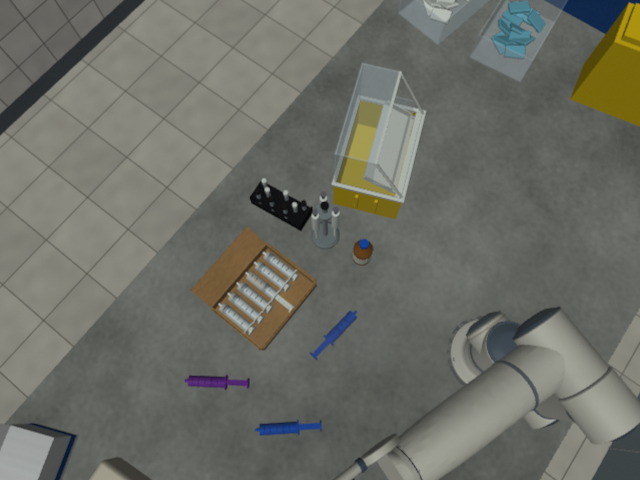

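View pics/wrist.png

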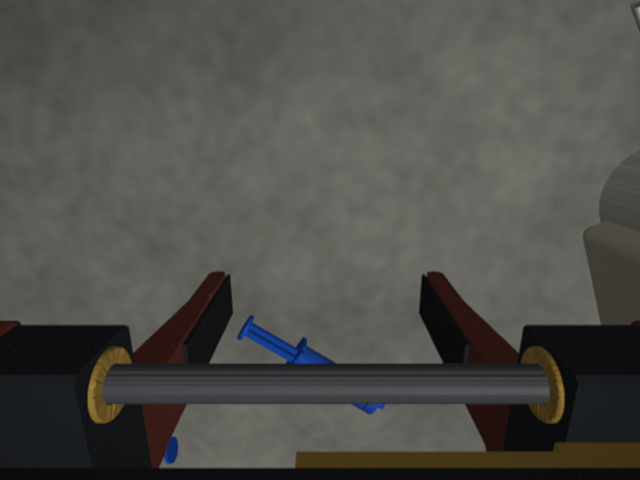

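The scene picture shows the carton at (288,205), the bottle at (319,298), the pipette stand at (343,258) and the container at (430,310). In the side picture the carton is at (260,295) and the container at (380,150). The candidates with a drawn plunger in the scene picture are:
- blue syringes at (166,237) and (243,274): decoys by colour
- purple syringe at (209,178): decoy by colour
- white one in the carton with its rod at (272,230): this fits the description

I'll confirm it in an enlarged crop.

Run:
```python
import cv2,pickle,numpy as np
S=pickle.load(open("s.pkl","rb"))
def crop(n,x,y,w,h):
    im=np.ascontiguousarray(S[n]["frame"][y:y+h,x:x+w,::-1]);im=cv2.resize(im,(400,300),interpolation=cv2.INTER_CUBIC);return im
a=np.vstack([np.hstack([crop("scene",220,145,132,99+0) if 0 else crop("scene",220,145,160,120),crop("side",185,225,160,120)]),
 np.hstack([crop("scene",345,235,180,135),crop("side",290,60,220,165)])])
cv2.imwrite("pics/crop1.png",a)
```

```text
(no output)
```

View pics/crop1.png

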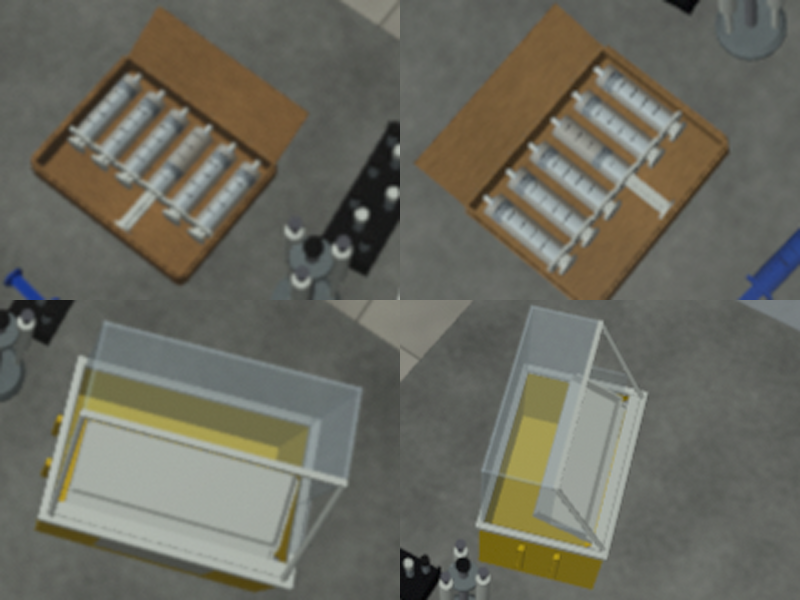

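The used syringe is confirmed: it is 4th from the left in the scene crop, with its rod at scene (272,231) and side (285,302). All the other plungers are pushed home. Next I triangulate these points.

```bash
cat > h.py <<'E'
import cv2,pickle,numpy as np
def ray(s,p):
    d=np.array([(p[0]-s["cx"])/s["fx"],(p[1]-s["cy"])/s["fy"],1.]);return -s["R"].T@s["t"],s["R"].T@d
def plane(s,p,z):
    o,d=ray(s,p);return o+d*(z-o[2])/d[2]
def tri(s1,p1,s2,p2):
    A=[];b=[]
    for s,p in((s1,p1),(s2,p2)):
        o,d=ray(s,p);d/=np.linalg.norm(d);P=np.eye(3)-np.outer(d,d);A.append(P);b.append(P@o)
    return np.linalg.lstsq(np.vstack(A),np.hstack(b),rcond=None)[0]
E
python3 - <<'E'
from h import *
np.set_printoptions(precision=4,suppress=True)
S=pickle.load(open("s.pkl","rb"));a,b=S["scene"],S["side"]
f=lambda q,o,k:(o[0]+q[0]*k,o[1]+q[1]*k)
for n,p,q in(("plate",(268.8,235),(291,308.2)),("nozzle",(304,195.8),(247,273)),
 ("frontL",(363,334),(402.8,200.3)),("frontR",(476.9,363.3),(423.7,112.3)),("backL",(381.9,260.7),(334,183.8)),
 ("hoodL",(382.4,285.4),(376.4,164.5)),("hoodR",(500.3,318.3),(400,71))):
    z={"p":.02,"n":.02,"f":.16,"b":.16,"h":.334}[n[0]]
    print(n,tri(a,p,b,q),plane(a,p,z)[:2],plane(b,q,z)[:2])
for n,p in(("cL",(234,211)),("cB",(292.8,257.8)),("cR",(329.6,213.8)),("cT",(272,169))): print(n,plane(a,p,.042))
for n,p,q in(("bottle",(319,294),(364,244)),("pipbase",(341,270),(326,240))):print(n,tri(a,p,b,q),plane(a,p,.01),plane(b,q,.01))
E
```

```text
plate [0.5447 0.2465 0.0246] [0.5444 0.2479] [0.5466 0.2459]
nozzle [0.7239 0.2422 0.0211] [0.725  0.2425] [0.7235 0.2421]
frontL [ 0.4561 -0.1898  0.1587] [ 0.4524 -0.1897] [ 0.4594 -0.1896]
frontR [ 0.5818 -0.4869  0.138 ] [ 0.5779 -0.4825] [ 0.5759 -0.473 ]
backL [ 0.6542 -0.1088  0.1636] [ 0.6575 -0.1086] [ 0.6529 -0.1097]
hoodL [ 0.5528 -0.1594  0.3329] [ 0.5541 -0.1595] [ 0.551  -0.1586]
hoodR [ 0.6649 -0.4356  0.3335] [ 0.6623 -0.4352] [ 0.6672 -0.436 ]
cL [0.5348 0.3859 0.042 ]
cB [0.5275 0.1312 0.042 ]
cR [0.7187 0.1291 0.042 ]
cT [0.7296 0.3836 0.042 ]
bottle [ 0.4733 -0.0194  0.1319] [ 0.4906 -0.0026  0.01  ] [ 0.4916 -0.0556  0.01  ]
pipbase [ 0.6055 -0.005  -0.0344] [ 0.5963 -0.0109  0.01  ] [0.5956 0.0065 0.01  ]
```

```bash
cat >> h.py <<'E'
from scipy.spatial.transform import Rotation as Ro
D=.175 # TCP to held axis
def eul(x,z):
    x=np.array(x,float);z=np.array(z,float);x/=np.linalg.norm(x);z/=np.linalg.norm(z)
    return list(Ro.from_matrix(np.c_[x,np.cross(z,x),z]).as_euler('xyz',degrees=True))
CY=np.radians(22.3);CO=np.array([.619,-.2933,0])
def cw(p,v=False): # container->world
    return Ro.from_rotvec([0,0,CY]).apply(p)+(0 if v else CO)
def traypose(sgn,lean=42,x0=.012,h=.025,back=0,y=.060):
    t=np.radians(25);P=np.array([-.020,y,.173])+x0*np.array([np.cos(t),0,np.sin(t)])+h*np.array([-np.sin(t),0,np.cos(t)])
    l=np.radians(lean);z=np.array([np.sin(l),0,-np.cos(l)])
    return list(cw(P-(D+back)*z)),eul(cw([0,sgn,0],1),cw(z,1))
E
python3 - <<'E'
from h import *
from station import r
np.set_printoptions(precision=1,suppress=True)
n=np.array([.9997,-.0244,0])
for sgn in(1,-1): # +1: tool x=-nozzle
    g=r.inverse_kinematics([.579,.2457,.32],eul(-sgn*n,[0,0,-1]))
    print(sgn,g and np.array(g))
    for b in(0,.15,.22):
        p,o=traypose(sgn,back=b);q=r.inverse_kinematics(p,o);print(b,p,q and np.array(q))
E
```

```text
Traceback (most recent call last):
ValueError: The truth value of an array with more than one element is ambiguous. Use a.any() or a.all()
```

Run:
```python
from h import *
from station import r
np.set_printoptions(precision=2,suppress=True)
n=np.array([.9997,-.0244,0])
for sgn in(1,-1): # +1: tool x=-nozzle
    print(sgn,r.inverse_kinematics([.579,.2457,.32],eul(-sgn*n,[0,0,-1])))
    for b in(0,.15,.22):
        p,o=traypose(sgn,back=b);print(b,np.array(p),r.inverse_kinematics(p,o))
```

```text
1 [ 19.9    9.65  74.27   0.    96.08 -68.71]
0 [ 0.47 -0.29  0.33] [-46.17 -10.76  97.82  39.51  78.04 -71.73]
0.15 [ 0.38 -0.33  0.44] [-57.81 -16.46  91.34  41.41  94.75 -72.62]
0.22 [ 0.33 -0.35  0.49] [-63.68 -16.75  86.27  43.13 102.48 -73.16]
-1 [ 19.9    9.65  74.27  -0.    96.08 111.29]
0 [ 0.47 -0.29  0.33] [-46.17 -10.76  97.82  39.51  78.04 108.27]
0.15 [ 0.38 -0.33  0.44] [-57.81 -16.46  91.34  41.41  94.75 107.38]
0.22 [ 0.33 -0.35  0.49] [-63.68 -16.75  86.27  43.13 102.48 106.84]
```

Run:
```python
from h import *
from station import r
n=np.array([.9997,-.0244,0])
r.reach([.577,.2457,.37],eul(-n,[0,0,-1]))
s=r.snapshot("wrist");pickle.dump(s,open("w.pkl","wb"));cv2.imwrite("pics/w1.png",s["frame"][:,:,::-1]);print(r.sense()["clock"],-s["R"].T@s["t"])
for P in([.577,.2457,.0195],):
    c=s["R"]@np.array(P)+s["t"];print(c[0]/c[2]*s["fx"]+s["cx"],c[1]/c[2]*s["fy"]+s["cy"])
```

```text
2.125 [0.49993214 0.24925504 0.35018598]
323.32869238303977 209.76506654666855
```

View pics/w1.png

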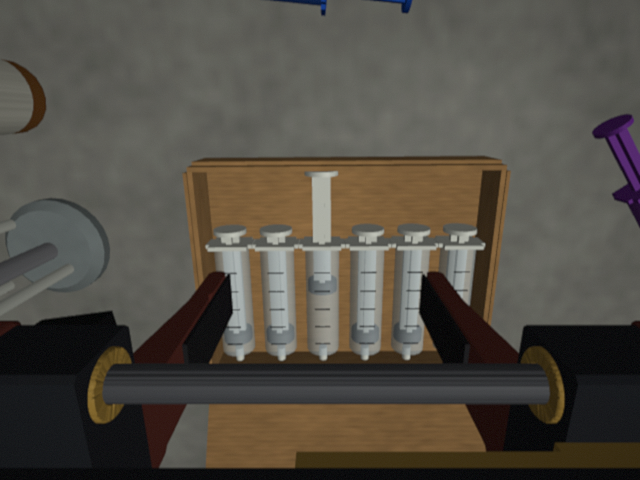

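The wrist view shows the used rod upright at columns 312–331, rows 178–237. Its plate is at (321,173), its flange is on row 243, and the sides are free. I cast rays to correct the grasp.

Run:
```python
from h import *
np.set_printoptions(precision=4,suppress=True)
s=pickle.load(open("w.pkl","rb"));f=s["frame"].astype(int)
for row in(190,200,210,220,228):
    l=f[row,290:355];m=np.where((l.min(1)>120)&(l.max(1)-l.min(1)<40))[0]+290
    print(row,m.min(),m.max(),plane(s,((m.min()+m.max()+1)/2,row),.0275))
for nm,p,z in(("plate top",(321.5,173),.034),("flange top",(321.5,241),.035),("nozzle",(323,358),.0195),("cartonTL",(190,161),.042),("cartonTR",(503,159),.042)):print(nm,plane(s,p,z))
```

```text
190 312 330 [0.5578 0.2447 0.0275]
200 312 330 [0.5665 0.2444 0.0275]
210 313 330 [0.5753 0.2446 0.0275]
220 313 330 [0.5843 0.2444 0.0275]
228 313 330 [0.5916 0.2442 0.0275]
plate top [0.5424 0.2451 0.034 ]
flange top [0.6012 0.2436 0.035 ]
nozzle [0.7294 0.2416 0.0195]
cartonTL [0.5293 0.1404 0.042 ]
cartonTR [0.5336 0.3904 0.042 ]
```

Run:
```python
from h import *
from station import r
n=np.array([.9998,-.021,0]);o=eul(-n,[0,0,-1])
r.servo_line([.574,.2446,.24],o,.15)
r.servo_line([.574,.2446,.1945],None,.06)
print(r.sense()["contact_force"]);r.grab(40);q=r.sense();print(q["opening"],q["gripper_force"],q["contact_force"])
r.servo_line([.574,.2446,.255],None,.05);print(r.sense()["contact_force"])
r.servo_line([.574,.2446,.40],None,.2)
q=r.sense();print(q["opening"],q["contact_force"],q["torque"],q["clock"])
s=r.snapshot("wrist");pickle.dump(s,open("w2.pkl","wb"));c=r.snapshot("side")["frame"][200:380,160:400]
cv2.imwrite("pics/w2.png",np.vstack([cv2.resize(s["frame"],(480,360))[:,:],cv2.resize(c,(480,240))])[:,:,::-1])
```

```text
[0.35557269 0.72098329 0.7968625 ]
0.01562113789102261 39.97404098510742 [ 0.44334902 -0.29899741  0.80976039]
[ 0.65015872  0.82113142 -0.47195775]
0.015574157533465182 [ 0.14105535 -0.59616117 -1.28877725] [ 0.03038333  0.08285899 -0.00305866] 7.3833
```

View pics/w2.png

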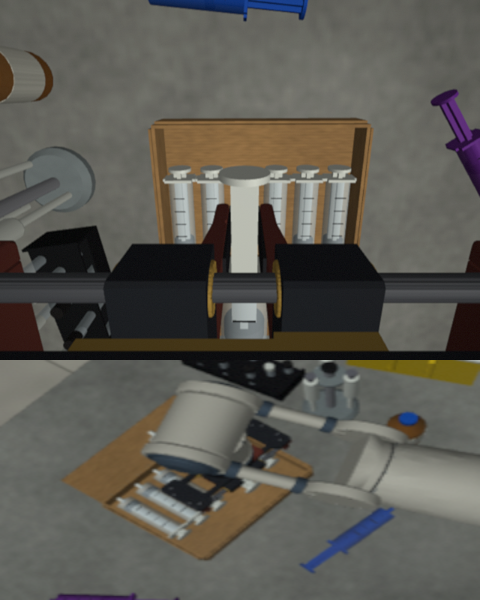

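The used syringe is held at (325,235) in the wrist view, the plate facing the camera. The other five still lie in the carton, though one is partly hidden behind the rod. I carry it high and close in to the pose in front of the hood, checking for droop on the way.

Run:
```python
from h import *
from station import r
np.set_printoptions(precision=3,suppress=True)
s=pickle.load(open("w2.pkl","rb"))
for a in(0,5,10):
    a=np.radians(a);u=np.array([-np.cos(a),0,np.sin(a)]);v=np.array([np.sin(a),0,np.cos(a)])
    P=np.array([.574,.2446,.225])+.033*u+.0145*v;c=s["R"]@P+s["t"];print("plate top row",c[1]/c[2]*s["fy"]+s["cy"])
r.servo_line([.574,.2446,.52],None,.25)
a=np.radians(-34);d=np.array([np.cos(a),np.sin(a),0]);l=np.radians(20)
# halfway orientation: nozzle=d, lean about nozzle axis towards +left of nozzle
zt=np.array([-np.sin(a)*np.sin(l),np.cos(a)*np.sin(l),-np.cos(l)])
r.reach([.42,-.03,.56],eul(-d,zt))
p,o=traypose(1,back=.24);print(p,o);r.reach(p,o)
q=r.sense();print(q["opening"],q["joints"],q["clock"],q["contact_force"])
S={n:r.snapshot(n) for n in("scene","side","wrist")};pickle.dump(S,open("s3.pkl","wb"))
f=lambda n:cv2.resize(S[n]["frame"],(400,300))
cv2.imwrite("pics/p3.png",np.vstack([np.hstack([cv2.resize(S["scene"]["frame"][180:390,250:530],(400,300)),cv2.resize(S["side"]["frame"][60:270,240:520],(400,300))]),np.hstack([f("wrist"),cv2.resize(S["scene"]["frame"][140:260,220:380],(400,300))])])[:,:,::-1])
```

```text
plate top row 239.40315044294985
plate top row 245.17211097403109
plate top row 251.6265053587572
[np.float64(0.3210947222091557), np.float64(-0.35062969678104744), np.float64(0.5091342163899233)] [np.float64(138.00000000000003), np.float64(0.0), np.float64(112.3)]
0.015840309154791767 [-65.25  -16.529  84.537  43.712 104.676 -73.278] 10.3917 [-0.042  0.761  0.531]
```

View pics/p3.png

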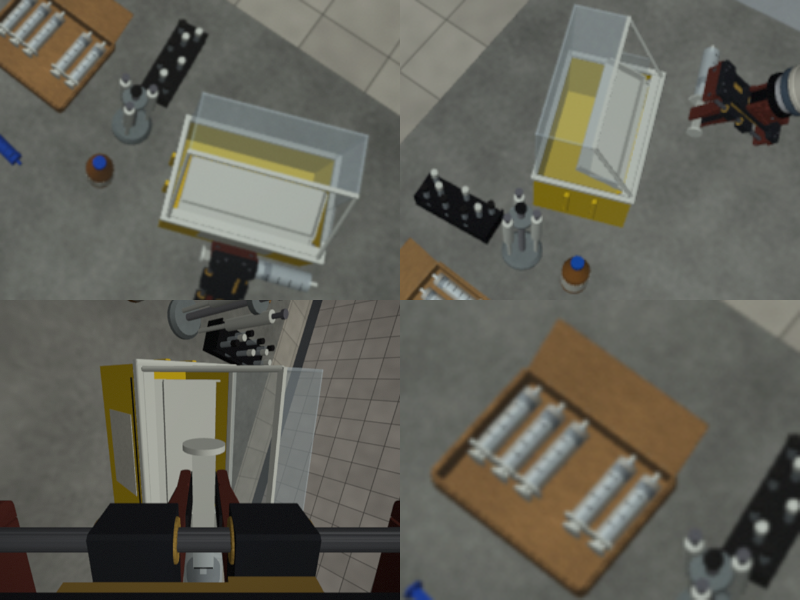

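The held syringe sits level in front of the hood, along the container's y. The carton now shows five new syringes in place, and the bystanders stand. In the wrist view the hood's roof edge ends at about (453,112) and the front rim corner is at about (221,99). I check the container pose with these.

Run:
```python
from h import *
np.set_printoptions(precision=3,suppress=True)
s=pickle.load(open("s3.pkl","rb"))["wrist"]
cont=lambda w:Ro.from_rotvec([0,0,-CY]).apply(np.array(w)-CO)
for nm,p,z in(("hood +y end",(453,112),.334),("hood edge lower",(450,220),.334),("rim corner front +y",(218,100),.16),("rim back?",(375,118),.16)):
    print(nm,cont(plane(s,p,z)))
# project model points
t=np.radians(25)
for nm,P in(("hood",(-.011,.147,.334)),("rim front",(-.105,.155,.160)),("tray lip +y",(-.0617,.129,.1536)),("tray inner +y",(.0217,.129,.1924))):
    c=s["R"]@cw(P)+s["t"];print(nm,c[0]/c[2]*s["fx"]+s["cx"],c[1]/c[2]*s["fy"]+s["cy"])
cv2.imwrite("pics/w4.png",cv2.resize(s["frame"][70:330,170:500],(792,624))[:600,:,::-1])
```

```text
hood +y end [-0.007  0.145  0.334]
hood edge lower [0.005 0.058 0.334]
rim corner front +y [-0.111  0.156  0.16 ]
rim back? [0.105 0.141 0.16 ]
hood 450.1487294970228 109.02691925673041
rim front 223.91271418267257 101.28009956936344
tray lip +y 261.7242292324138 129.946999130012
tray inner +y 346.83819415653454 129.5458716606803
```

View pics/w4.png

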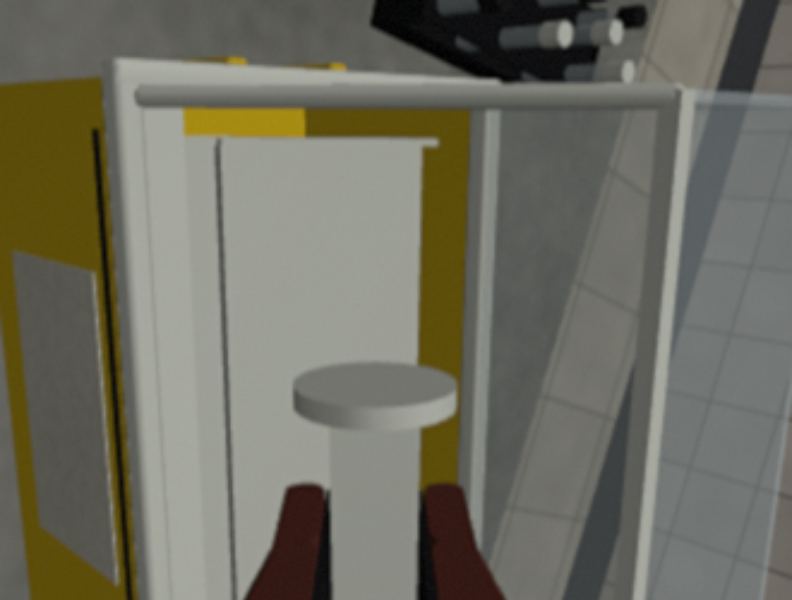

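The tray corners at crop (421,140) and (218,140) agree with my container pose to about 2 mm. I go in, let go and leave.

Run:
```python
from h import *
from station import r
k=dict(lean=43,x0=.010,h=.026,y=.061)
np.set_printoptions(precision=2,suppress=True)
f=lambda:(r.sense()["contact_force"],round(r.sense()["clock"],2))
p,o=traypose(1,back=.24,**k);r.servo_line(p,o,.1)
for b,v in((.08,.15),(.03,.08),(0,.05)):
    p,o=traypose(1,back=b,**k);r.servo_line(p,None,v);print(b,*f())
s1=r.snapshot("side");s0=r.snapshot("scene")
r.let_go();print(*f());r.wait(.3)
s2=r.snapshot("side")
p,o=traypose(1,back=.24,**k);r.servo_line(p,None,.2);print(*f())
r.wait(2);s3=r.snapshot("side");s4=r.snapshot("scene");print(*f())
c=lambda s:cv2.resize(s["frame"][50:230,310:510],(266,240))
cv2.imwrite("pics/p5.png",np.vstack([np.hstack([c(s1),c(s2),c(s3)]),np.hstack([cv2.resize(s["frame"][180:390,250:530],(399,300)) for s in(s0,s4)])])[:,:,::-1]if 0 else np.vstack([np.hstack([c(s1),c(s2),c(s3)]),np.hstack([cv2.resize(s0["frame"][180:390,250:530],(399,300)),cv2.resize(s4["frame"][180:390,250:530],(399,300))])])[:,:,::-1])
```

```text
0.08 [ 0.48 -0.44 -0.26] 12.01
0.03 [ 0.29 -0.2  -0.48] 12.78
0 [-0.01 -0.09 -0.13] 13.53
[-0.13  0.04  0.6 ] 14.82
[-0.6 -0.2 -0.1] 16.52
[-0.47  0.78 -0.27] 18.62
```

View pics/p5.png

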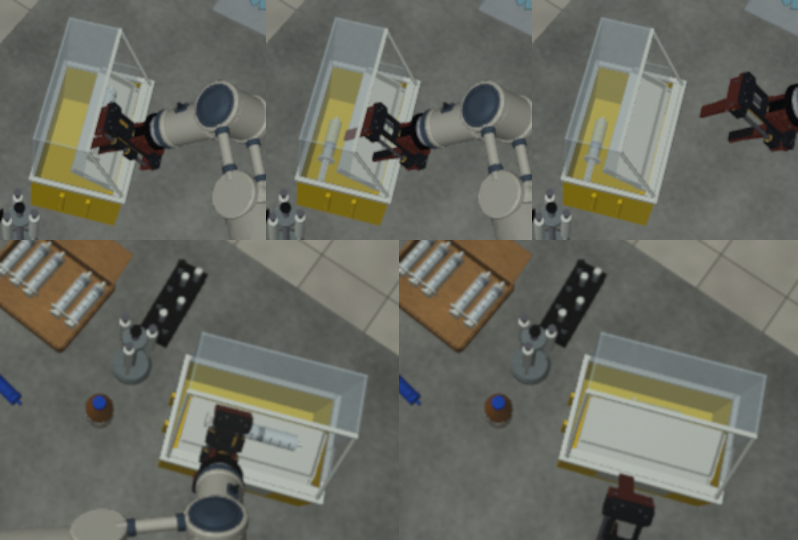

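The syringe lies in the container, at (598,145) in the top-right panel. The tray is back at rest and empty, the gripper is clear, and the bystanders and the five new syringes are in place.

```bash
python3 -c "
from station import r
print(r.hand_in())"
```

```text
the job is handed in; nothing more can be done
None
```

The job is handed in at about 19 s on the robot's clock: the used syringe tipped off the tray into the sharps container by its own weight, the empty tray swung back, the five new syringes are still in their carton, and nothing was knocked.

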